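Seat and clamp an engraving blank

TASK

Slide the brass blank along the engraving fixture, without lifting it, until two of its edges lie flat against both arms of the corner stop. Once it is seated, swing the cam lever clockwise just far enough that the cam takes up the gap and holds the blank snugly - do not force it further, the brass edge is soft - and let go. Leave the things lying about alone.

Things in the scene. Friction and masses are not known exactly. Their poses are not given: they have to be found in the camera images.
- fixture: Fixed aluminium base plate of the engraving fixture, 200 (x) x 160 (y) x 16 mm, on the bench. Origin: on its underside at bench height, at mid width, 105 mm from its front (-x) end and 95 mm from its back end. x runs along the 200 mm towards the corner stop's short arm, y to the left towards its long arm, z up. Its top face is 16 mm above the origin.
- corner: Fixed dark steel L-shaped stop on the base plate, 12 mm high, arms 14 mm thick; its place on the base varies by some mm. Origin: inner corner of the L, at the base's top face; axes parallel to the fixture's. Long arm: inner face in the plane y = 0, from x = -135 mm to 0, blank goes on its -y side. Short arm: inner face in x = 0, from y = -50 mm to 0, blank goes on its -x side.
- blank: Loose flat brass plate, 80 (x) x 50 (y) x 6 mm, about 0.2 kg, lying on the base plate short of the corner, turned by less than 0.35 rad. Origin: centre of its underside. Seated, an 80 mm edge lies along the long arm and a 50 mm edge along the short arm: its origin is then 40 mm in -x and 25 mm in -y from the corner's origin.
- cam: Steel eccentric disc, 10 mm thick, low on the base, with a flat lever on top, on an upright pivot in the base. Origin: pivot axis at the base's top face; x points along the lever to its handle. Turned clockwise from above, up to 2.2 rad from its open stop (starts 0 to 0.5 off it), the disc presses the seated blank's free long edge towards the long arm. It meets it at 0.9 to 1.9 rad: to be felt.
- handle (a point): Mid grip of the lever's upright black handle: 14 mm diameter, 75 mm from the pivot, 22 to 48 mm above the base's top face, this point 35 mm above; lever 12 to 19 mm above it. Free, the lever drags here with up to 1 N and stays where left. Once the disc bears on the blank the push soon grows, with no hard stop: 3 to 4.5 N is a snug clamp (5 to 18 N on the blank); over 30 N on the blank spoils it.
- tweezers: Bystander: cross-lock tweezers, 146 x 22 x 10 mm, lying to the right of the fixture. Origin: centre of the underside.
- graver: Bystander: graver with a bulbous wooden handle, 94 x 25 x 25 mm, lying to the left of the fixture. Origin: centre of the underside.
- needle_file: Bystander: short file with wooden handle, 104 x 20 x 21 mm, lying to the left of the fixture. Origin: centre of the underside.
- pin_clamp: Bystander: small pin clamp, 15 x 42 x 26 mm, beyond the fixture. Origin: centre of the underside.
- tin_of_burrs: Bystander: open round tin of burrs, 98 mm across, 84 mm high, at the back right. Origin: centre of the underside.
There are look-alikes about, which are no part of the job. Of the things shaped like the blank, the brass one is meant.

How it is judged:
By the outcome, as a careful person would: the job done as asked, in the order asked, and still so for the second after the job is handed in, with the robot touching nothing.
It also fails if it takes over 72 s, if anything falls off the work surface, if the arm or the gripper's body presses on something with over 40 N, if the wrist force passes 120 N, or if a joint passes its speed limit or range.

ROBOT

A 7-joint arm with a two-finger parallel gripper is mounted at the origin on a cart in front of the work surface, level with it; the furniture and walls round the work are solid. World frame = base frame: x ahead of the robot, y to its left, z up, the work surface at z = 0. Lengths are in m, angles in rad, forces in N, time in s.
With the tool pointing down it reaches from about 0.425 to 0.875 m from the base axis. Payload 8.4 kg.
Tool frame: the origin (TCP) lies midway between the tips of the shut fingers; the grasp point (between the pads) lies arm.grip_depth behind it (arm.grip_depth is the distance from the TCP to the grasp point, in m); y points along the fingers, x is the direction in which the jaws open and shut, and the axes are right-handed (so a half turn about y gives the same grasp; the last joint's range is limited). The gripper opens to 85 mm and grips with 20 to 120 N. Pads are 22 mm wide; open, the fingers measure 114 mm over their backs; the gripper's body (76 mm by 85 mm) begins 54 mm behind the grasp point. The pads swing forward as they close: fully open they stand 13 mm farther back than shut.
Start: joints at [-1.207, 0.333, 0.04, 1.465, -0.013, 1.343, -0.059], TCP at [0.29, 0.582, 0.231] pointing down, gripper open.
Joint ranges: [-2.58, 2.58], [-0.38, 2.09], [-1.3, 1.39], [0.25, 2.4], [-1.5, 4.64], [0.08, 2.09], [-2.65, 2.65]. Speed limits (rad/s): [2.22, 2.22, 2.79, 2.79, 3.14, 3.14, 3.14].

INTERFACE

Orientations are given as a unit quaternion [x, y, z, w].
In Python, from plant import arm gives the robot as it stands. The module is installed in compiled form; this text tells all that it offers.
- The arm moves only by the tool move_arm, never from a script. Its argument "motion" is one flat list of numbers, 7 for each row, row after row: the shift along the world's x, y, z in mm, then the turn, a rotation vector about the world's x, y, z in rad, then the opening, from 0 (shut) to 1 (fully open). A call has 1 to 10 rows; each row is the pose to reach, as a shift and turn from the pose measured when the call began; what a row does not reach only later rows make up. A row lasts 1/10 s, in which the tool goes at most 50 mm and 8.59 degrees, less where a joint would pass 70% of its speed; a pose out of reach is approached as far as the arm can. A call with a gripper value outside its range is refused whole. The fingers move at their own pace and stop on an object; "force" is the grip in N (left out, the last holds). Time passes only in rows, so rows that repeat a pose let the fingers close. It gives the time, the measured TCP pose, the force and the opening at its end, in the units of the state.
- arm.sense(): the state, without advancing time (a new reading comes with each control period).
- arm.camera(name): name is "scene" or "top" or "wrist"; returns (picture, depth): 384x512x3 uint8, red, green, blue; 384x512 float32, m along the optical axis (not along the pixel's ray), 0 where there is no reading.
- arm.camera_model(name): a dict with "camera_matrix" (3x3 intrinsics, pixels), "R" (3x3) and "t" (3): a world point X has camera coordinates R X + t. Camera axes: x right, y down, z forward; pixel columns grow to the right and rows downward; lengths in m; the calibration is good to about 2 mm. The wrist camera is an equidistant fisheye: a pixel r from the principal point sees the ray r / f radians off the axis. A picture is of the moment at which its call begins: read the wrist's pose just before it. camera_model takes no time and is no camera call; for the wrist camera it gives the pose at the moment of the call.
- arm.finish_job(): hands the job in, once; it reports no verdict.
The state is a dict: "time": time; "qpos": joint angles; "qd": joint speeds; "joint_efforts": joint torques, N m; "tool_pos": TCP position; "ee_rot": TCP orientation; "force": force on the tool from outside, world axes, zero at the start; "ft_torque": the same for the moment, N m; "width": finger opening in m.
Only numpy, scipy, OpenCV 4.12 (cv2) and the standard library are available. Lean on these libraries where they do the work, as an engineer would, in place of code of your own. Each camera call takes 0.05 s, during which the arm holds its last target. There are 200 camera calls.

## Working session

There is one attempt and no reset: what is moved stays moved. The work goes in short steps, Python scripts to look and compute and a tool call to move; the robot and the scene stay as the last step left them, time stands still between calls to the robot, and variables do not carry over. Pictures are saved under pics/ and viewed, about 8 in all and at most 12, crops included, and the job is handed in when it is done.

Besides the shell and the picture viewer there is one more tool, called after ">>>" by a JSON object that holds its "name" and its "arguments". move_arm: Moves the arm, as the interface text tells. Its arguments: {"type":"object","properties":{"motion":{"type":"array","items":{"type":"number"}},"force":{"type":"number"}},"required":["motion"]}

```bash
mkdir -p pics
python3 - <<'E'
from plant import arm
import cv2,numpy as np
s=arm.sense();print(s, arm.grip_depth)
for n in("top","scene"):
    p,d=arm.camera(n);np.savez(n,p=p,d=d);m=arm.camera_model(n);print(n,m)
    cv2.imwrite(f"pics/{n}0.png",cv2.resize(p[:,:,::-1],(800,600),interpolation=cv2.INTER_CUBIC))
E
```

```text
{'time': 0.0, 'qpos': array([-1.20717783,  0.33391085,  0.03989584,  1.46627125, -0.01338312,
        1.3432885 , -0.05850694]), 'qd': array([ 0.00048862, -0.00135349,  0.00022302,  0.00157692, -0.00205342,
        0.00046446,  0.00146128]), 'joint_efforts': array([ 9.27746041e-04, -6.58554196e+01,  1.36578128e+00, -4.05573857e+01,
        1.65839517e-02,  1.25098412e-02, -2.46342125e-05]), 'tool_pos': array([0.29004818, 0.58119305, 0.23042162]), 'ee_rot': array([ 0.60169311,  0.37152657, -0.37244314, -0.6010154 ]), 'force': array([-0.17508026, -0.15096396, -0.332184  ]), 'ft_torque': array([-0.07393332, -0.01386423,  0.0680017 ]), 'width': 0.08539805579042282} 0.0187
top {'camera_matrix': array([[350.83602291,   0.        , 255.07712514],
       [  0.        , 350.83602291, 191.66535656],
       [  0.        ,   0.        ,   1.        ]]), 'R': array([[-0.02771794, -0.99928442,  0.02573625],
       [-0.9910554 ,  0.02410925, -0.13125522],
       [ 0.13054082, -0.02914417, -0.99101449]]), 't': array([-0.07782236,  0.52828219,  0.87687119])}
scene {'camera_matrix': array([[347.93017558,   0.        , 254.1418372 ],
       [  0.        , 347.93017558, 198.31700271],
       [  0.        ,   0.        ,   1.        ]]), 'R': array([[ 0.72988411, -0.68347728,  0.01131354],
       [-0.52081049, -0.56674002, -0.63840597],
       [ 0.44274781,  0.46007016, -0.76961667]]), 't': array([-0.41817408,  0.25639076,  0.74402169])}
```

View pics/top0.png

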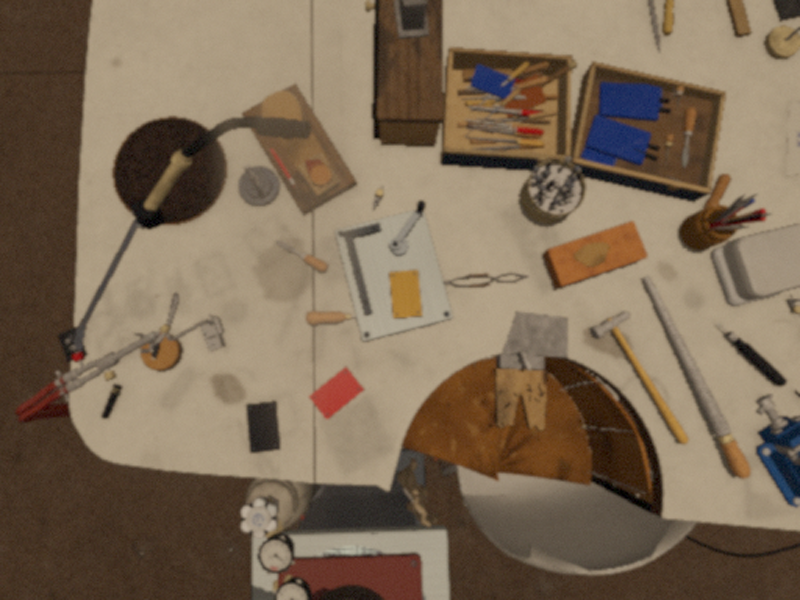

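View pics/scene0.png

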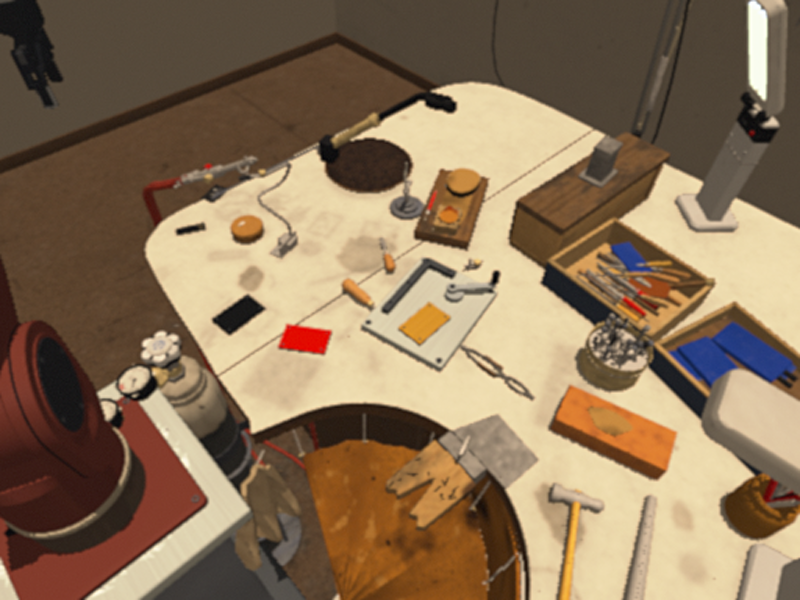

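Top view: fixture around (393,273), blank at (405,293), L-stop with inner corner near (352,240) at the top left, cam pivot near (400,245), black handle at (421,207), tweezers on the right, graver and file on the left. Measuring these.

```bash
cat > h.py <<'E'
import numpy as np,cv2
def ray(m,uv,z):
    uv=np.atleast_2d(np.float64(uv));K,R,t=m["camera_matrix"],m["R"],m["t"]
    r=np.c_[uv,np.ones(len(uv))]@np.linalg.inv(K).T@R; c=-R.T@t
    return c+r*((z-c[2])/r[:,2])[:,None]
def proj(m,X):
    x=np.atleast_2d(X)@m["R"].T+m["t"]; x=x@m["camera_matrix"].T; return x[:,:2]/x[:,2:]
def big(mask,near=None):
    cs=cv2.findContours(mask.astype(np.uint8),cv2.RETR_EXTERNAL,cv2.CHAIN_APPROX_NONE)[0]
    return max(cs,key=cv2.contourArea)
def rect(m,c,z):
    P=ray(m,c.reshape(-1,2),z)[:,:2]; r=cv2.minAreaRect(np.float32(P*1000)); return r
E
python3 - <<'E'
from h import *
from plant import arm
for n in("top","scene"):
    m=arm.camera_model(n);p=np.load(n+".npz")["p"]
    hsv=cv2.cvtColor(p,cv2.COLOR_RGB2HSV);H,S,V=cv2.split(hsv)
    roi=np.zeros(H.shape,bool)
    if n=="top": roi[125:225,208:295]=1
    else: roi[160:240,225:325]=1
    br=roi&(S>120)&(H>15)&(H<32)&(V>90)
    c=big(br);r=rect(m,c,.022);print(n,"brass",r,cv2.contourArea(c))
    # plate: less yellow
    lab=cv2.cvtColor(p,cv2.COLOR_RGB2LAB);b=lab[...,2].astype(int)
    print("b vals",b[150,255] if n=="top" else b[190,265], b[200,300] if n=="top" else 0)
    pl=roi&((b<132))
    pl=cv2.morphologyEx((pl|br).astype(np.uint8),cv2.MORPH_OPEN,np.ones((3,3)))
    c=big(pl);r=rect(m,c,.016);print("plate",r)
    dk=cv2.morphologyEx((roi&(V<115)&(S<70)).astype(np.uint8),cv2.MORPH_OPEN,np.ones((2,2)))
    cs=cv2.findContours(dk,0,cv2.CHAIN_APPROX_NONE)[0]
    for k in cs:
        if cv2.contourArea(k)>8:print("dark",cv2.contourArea(k),rect(m,k,.028))
    x0,y0,x1,y1=(205,120,300,226) if n=="top" else (225,155,330,240)
    cv2.imwrite(f"pics/{n}c.png",cv2.resize(p[y0:y1,x0:x1,::-1],None,fx=5.5,fy=5.5,interpolation=cv2.INTER_CUBIC))
E
python3 -c "
import cv2,numpy as np
a=cv2.imread('pics/topc.png');b=cv2.imread('pics/scenec.png');h=max(a.shape[0],b.shape[0])
o=np.zeros((h,a.shape[1]+b.shape[1],3),np.uint8);o[:a.shape[0],:a.shape[1]]=a;o[:b.shape[0],a.shape[1]:]=b
cv2.imwrite('pics/both.png',cv2.resize(o,(800,int(h*800/o.shape[1]))))
print(a.shape,b.shape)"
```

```text
top brass ((538.3359985351562, -102.79981994628906), (77.25544738769531, 47.51359176635742), 3.2846457958221436) 471.0
b vals 136 144
plate ((539.114013671875, -102.89961242675781), (77.69571685791016, 47.59238052368164), 3.799071788787842)
dark 268.0 ((579.2250366210938, -49.39497375488281), (146.22593688964844, 65.80830383300781), 15.436736106872559)
scene brass ((538.2643432617188, -102.91431427001953), (80.10765075683594, 49.35688781738281), 3.5447585582733154) 414.0
b vals 146 0
plate ((541.8436279296875, -99.74425506591797), (80.7761001586914, 49.76875686645508), 3.54482102394104)
dark 38.0 ((470.1607971191406, -129.83279418945312), (5.340312480926514, 102.09770202636719), 13.297616004943848)
dark 28.0 ((652.6773681640625, -122.95526123046875), (10.554988861083984, 50.050838470458984), 53.27245330810547)
dark 240.5 ((578.8363647460938, -53.929473876953125), (149.86717224121094, 64.88914489746094), 14.023900985717773)
(583, 522, 3) (468, 578, 3)
```

View pics/topc.png

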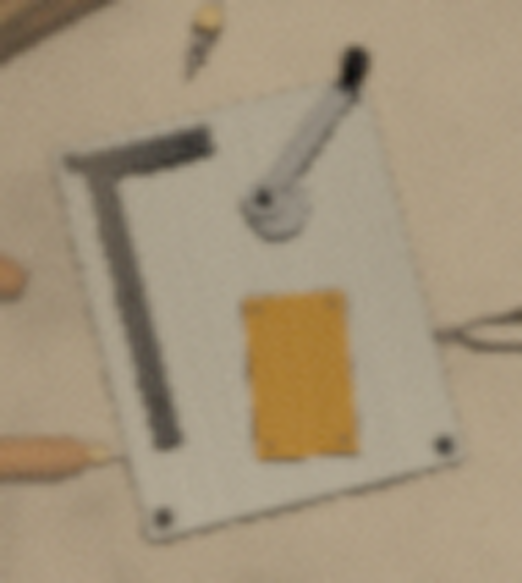

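Run:
```python
from h import *
from plant import arm
m=arm.camera_model("top");g=lambda u,v,z:ray(m,[205-.4+u/5.5,120-.4+v/5.5],z)[0]
z=.016
P=[g(62,160,z),g(367,85,z),g(462,458,z),g(150,540,z)]
for a,b in zip(P,P[1:]+P[:1]): print("edge",a.round(4),np.linalg.norm(b-a).round(4),np.degrees(np.arctan2(*(b-a)[[1,0]])).round(1))
hd=g(355,55,.064);pv=g(263,198,.035);print("handle",hd,"pivot",pv,np.linalg.norm((hd-pv)[:2]),np.arctan2(*(hd-pv)[[1,0]]))
print("corner",g(118,180,.028),g(213,152,.028),g(182,443,.028))
# L inner edges, by threshold crossing with subpixel
for n in("top","scene"):
    m=arm.camera_model(n)
    p=cv2.cvtColor(np.load(n+".npz")["p"],cv2.COLOR_RGB2GRAY).astype(np.float32)
    th=np.radians(14.5);ex=np.array([np.cos(th),np.sin(th),0]);ey=np.array([-ex[1],ex[0],0])
    c0=np.array([.632,-.052,0]) ; 
    def prof(o,d,z,L=.03):
        s=np.linspace(-L,L,121);X=o+np.outer(s,d);X[:,2]=z
        q=proj(m,X).astype(np.float32);v=cv2.remap(p,q[:,0],q[:,1],cv2.INTER_LINEAR).ravel()
        return s,v
    A=[];
    for z in(.028,.016):
      E=[]
      for t in np.arange(-.115,-.02,.01):
        s,v=prof(c0+t*ex,ey,z);dv=np.gradient(cv2.GaussianBlur(v[:,None],(1,9),0).ravel());i=np.argmin(dv);E.append(np.r_[c0+t*ex+s[i]*ey][:2])
      F=[]
      for t in np.arange(-.042,-.012,.005):
        s,v=prof(c0+t*ey,ex,z);dv=np.gradient(cv2.GaussianBlur(v[:,None],(1,9),0).ravel());i=np.argmin(dv);F.append(np.r_[c0+t*ey+s[i]*ex][:2])
      f=lambda E:cv2.fitLine(np.float32(E)*1000,cv2.DIST_HUBER,0,.01,.01).ravel()
      a,b=f(E),f(F);k=np.linalg.solve(np.c_[a[:2],-b[:2]],b[2:]-a[2:]);print(n,z,"corner",a[2:]+k[0]*a[:2],"angles",np.degrees(np.arctan2(a[1],a[0])),np.degrees(np.arctan2(b[1],b[0])))
```

```text
edge [0.648  0.0103 0.016 ] 0.1549 -77.0
edge [ 0.6829 -0.1406  0.016 ] 0.1905 -168.0
edge [ 0.4965 -0.1803  0.016 ] 0.1552 103.3
edge [ 0.461  -0.0292  0.016 ] 0.1912 11.9
handle [ 0.68318067 -0.13155441  0.064     ] pivot [ 0.62234012 -0.08721619  0.035     ] 0.07528247763371729 -0.6297690073192477
corner [ 0.63441083 -0.01756273  0.028     ] [ 0.64732723 -0.06375966  0.028     ] [ 0.50587653 -0.0457381   0.028     ]
top 0.028 corner [675.17334  -41.457127] angles 10.278492 40.68352
top 0.016 corner [702.9015  -20.84367] angles 20.464489 39.907833
scene 0.028 corner [693.73395    -6.5969505] angles 14.499958 47.756054
scene 0.016 corner [635.92035 -77.09512] angles 5.29724 41.746166
```

Run:
```python
from h import *
from plant import arm
for n in("top","scene"):
    m=arm.camera_model(n)
    p=cv2.cvtColor(np.load(n+".npz")["p"],cv2.COLOR_RGB2GRAY).astype(np.float32)
    th=np.radians(12.5);ex=np.array([np.cos(th),np.sin(th),0]);ey=np.array([-ex[1],ex[0],0]);c0=np.array([.634,-.018,0])
    def edge(o,d,z,L=.01):
        s=np.linspace(-L,L,81);X=o+np.outer(s,d);X[:,2]=z
        q=proj(m,X).astype(np.float32);v=cv2.remap(p,q[:,0],q[:,1],cv2.INTER_LINEAR).ravel()
        i=np.argmin(np.gradient(cv2.GaussianBlur(v[:,None],(1,11),0).ravel()));return (o+s[i]*d)[:2]*1000
    f=lambda E:cv2.fitLine(np.float32(E),cv2.DIST_HUBER,0,.01,.01).ravel()
    for z in(.028,.016):
      a=f([edge(c0+t*ex,ey,z) for t in np.arange(-.12,-.01,.008)]);b=f([edge(c0+t*ey,ex,z) for t in np.arange(-.045,-.008,.004)])
      k=np.linalg.solve(np.c_[a[:2],-b[:2]],b[2:]-a[2:]);print(n,z,"corner",a[2:]+k[0]*a[:2],"angles",np.degrees(np.arctan2(a[1],a[0])),np.degrees(np.arctan2(b[1],b[0])))
s=arm.sense();from scipy.spatial.transform import Rotation as R
print(R.from_quat(s["ee_rot"]).as_matrix().round(3))
```

```text
top 0.028 corner [633.047    -16.202398] angles 13.342618 -75.39129
top 0.016 corner [636.09875  -16.386642] angles 12.313517 -75.00196
scene 0.028 corner [629.64246  -21.018982] angles 13.352248 -76.11338
scene 0.016 corner [640.2711   -12.546169] angles 13.500469 -80.46305
[[ 0.446 -0.001 -0.895]
 [ 0.895 -0.001  0.446]
 [-0.002 -1.    -0.   ]]
```

>>> {"name": "move_arm", "arguments": {"motion": [15,-43,20,0,0,-0.09,0,30,-86,40,0,0,-0.18,0,45,-129,60,0,0,-0.27,0,60,-172,60,0,0,-0.36,0,75,-215,60,0,0,-0.45,0,90,-258,60,0,0,-0.54,0,105,-301,60,0,0,-0.63,0,120,-344,60,0,0,-0.72,0,135,-387,60,0,0,-0.81,0,150,-430,60,0,0,-0.876,0], "force": 60}}

```text
time: 1.1
tool_pos: [0.4401, 0.1493, 0.2904]
ee_rot: [0.702, 0.08, -0.081, -0.702]
force: [0.5, 0.5, 0.4]
width: 0.0003
```

>>> {"name": "move_arm", "arguments": {"motion": [14,-38,0,0,0,0,0,28,-76,0,0,0,0,0,42,-114,0,0,0,0,0,56,-152,-20,0,0,0,0,70,-190,-50,0,0,0,0,84,-228,-90,0,0,0,0,98,-266,-130,0,0,0,0,109,-299,-170,0,0,0,0,109,-299,-190,0,0,0,0,109,-299,-190,0,0,0,0]}}

```text
time: 2.1
tool_pos: [0.546, -0.1514, 0.096]
ee_rot: [0.703, 0.076, -0.083, -0.702]
force: [0.4, 0.4, -0.5]
width: 0.0004
```

```bash
cat > look.py <<'E'
import sys
from h import *
from plant import arm
from scipy.spatial.transform import Rotation as R
k=sys.argv[1]
s=arm.sense();print("tcp",s["tool_pos"].round(4),"F",s["force"].round(2),"t",s["time"])
m=arm.camera_model("wrist");p,_=arm.camera("wrist");cv2.imwrite(f"pics/w{k}.png",p[:,:,::-1])
np.savez("w",p=p,**m)
E
python3 look.py 1
```

```text
tcp [ 0.546  -0.1514  0.096 ] F [ 0.36  0.36 -0.52] t 2.1
```

View pics/w1.png

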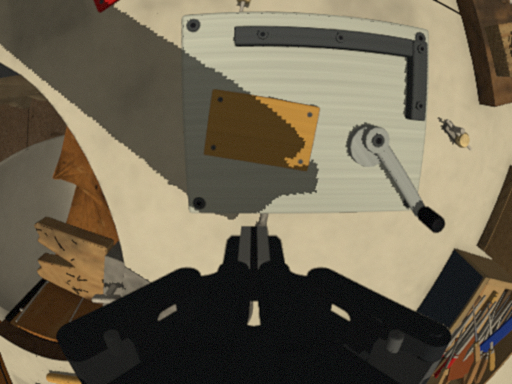

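The wrist view shows the L-stop (inner corner near (407,54)), blank (206–320, 90–168), pivot screw (377,140) and handle top (431,219), with the fingers clear on the near side. Refining from it.

```bash
cat >> h.py <<'E'
def fray(w,uv,z):
    K,R,t=w["camera_matrix"],w["R"],w["t"];uv=np.atleast_2d(np.float64(uv))
    q=(uv-K[:2,2])/[K[0,0],K[1,1]];r=np.linalg.norm(q,axis=1)[:,None]
    d=np.c_[q/r*np.sin(r),np.cos(r)]@R;c=-R.T@t
    return (c+d*((z-c[2])/d[:,2])[:,None])*1000
def fr(X,c=(633,-17),yaw=.232):
    d=np.atleast_2d(X)[:,:2]-c;C,S=np.cos(yaw),np.sin(yaw);return np.c_[d@[C,S],d@[-S,C]]
E
python3 - <<'E'
from h import *
w=np.load("w.npz");print(w["camera_matrix"])
def sh(n,uv,z):
    X=fray(w,uv,z);print(n,X[:,:2].round(1).tolist(),"fix",fr(X).round(1).tolist());return X
L=sh("L in corner,long end,short end",[(407,55),(236,46),(406,118)],.028)
print("L in at base",fr(fray(w,[(405,56)],.016)).round(1))
d=L[0]-L[1];print(np.arctan2(d[1],d[0]),np.linalg.norm(d))
sh("plate",[(182,15),(425,28),(425,212),(188,211)],.016)
a,b=sh("piv/handle",[(377,140)],.035),sh("",[(431,219)],.064)
print(np.linalg.norm((b-a)[0,:2]))
hsv=cv2.cvtColor(w["p"],cv2.COLOR_RGB2HSV);br=(hsv[...,0]>12)&(hsv[...,0]<30)&(hsv[...,1]>140);br[:,:190]=0;br[:,330:]=0;br[:80]=0;br[185:]=0
c=big(br);r=cv2.minAreaRect(np.float32(fray(w,c.reshape(-1,2),.022)[:,:2]));print("blank",r,fr(r[0]))
E
```

```text
[[297.31863964   0.         253.42215667]
 [  0.         297.31863964 184.58104104]
 [  0.           0.           1.        ]]
L in corner,long end,short end [[632.0, -14.1], [508.3, -44.6], [644.1, -61.4]] fix [[-0.3, 3.0], [-127.8, 1.8], [0.6, -45.7]]
L in at base [[4.3 4. ]]
0.2418630558391162 127.45083254008811
plate [[461.4, -25.9], [649.6, 18.8], [701.0, -133.6], [495.8, -177.9]] fix [[-169.1, 30.8], [24.3, 31.0], [39.4, -129.1], [-170.5, -125.0]]
piv/handle [[621.8, -84.2]] fix [[-26.3, -62.8]]
 [[671.9, -124.9]] fix [[13.1, -114.0]]
64.6014787618416
blank ((538.7786865234375, -99.8108901977539), (78.45774841308594, 48.802032470703125), 3.846982002258301) [[-110.73722666  -58.92848277]]
```

>>> {"name": "move_arm", "arguments": {"motion": [0,0,-25,0,0,0,0,0,0,-45,0,0,0,0,0,0,-60,0,0,0,0,0,0,-70,0,0,0,0,0,0,-75,0,0,0,0,0,0,-77,0,0,0,0,0,0,-77,0,0,0,0]}}

```text
time: 2.85
tool_pos: [0.5477, -0.1503, 0.022]
ee_rot: [0.703, 0.078, -0.082, -0.703]
force: [0.0, 0.5, 0.7]
width: 0.0001
```

>>> {"name": "move_arm", "arguments": {"motion": [0,0,-4,0,0,0,0,0,0,-4,0,0,0,0,-1,5,-4,0,0,0,0,-2,10,-4,0,0,0,0,-3,14,-4,0,0,0,0,-4,18,-4,0,0,0,0,-5,22,-4,0,0,0,0,-6,26,-4,0,0,0,0,-7,30,-4,0,0,0,0,-7,30,-4,0,0,0,0]}}

```text
time: 3.85
tool_pos: [0.5406, -0.1195, 0.018]
ee_rot: [-0.702, -0.078, 0.082, 0.703]
force: [-0.3, -0.2, 0.9]
width: 0.0
```

```bash
python3 look.py 2
```

```text
tcp [ 0.5406 -0.1195  0.018 ] F [-0.35 -0.22  0.91] t 3.85
```

View pics/w2.png

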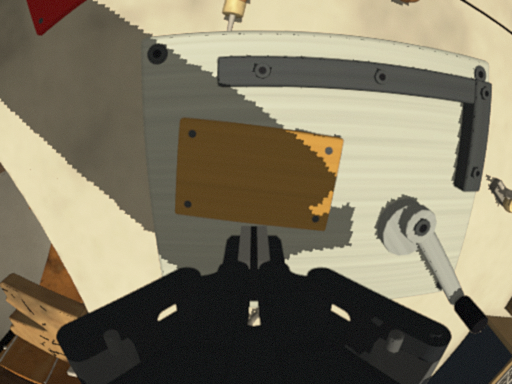

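Fingertips are at the blank's near long edge (253,228); the blank is partly straightened, gap to the long arm remains. Continue.

>>> {"name": "move_arm", "arguments": {"motion": [-1,3,0,0,0,0,0,-1,6,0,0,0,0,0,-2,9,0,0,0,0,0,-3,12,0,0,0,0,0,-4,15,0,0,0,0,0,-4,15,0,0,0,0,0]}}

```text
time: 4.5
tool_pos: [0.5365, -0.1042, 0.018]
ee_rot: [-0.702, -0.078, 0.082, 0.703]
force: [0.1, -0.3, 0.1]
width: -0.0004
```

```bash
cat > meas.py <<'E'
from h import *
w=np.load("w.npz");p=w["p"]
hsv=cv2.cvtColor(p,cv2.COLOR_RGB2HSV);br=((hsv[...,0]>12)&(hsv[...,0]<30)&(hsv[...,1]>140)).astype(np.uint8)
br[:,:140]=0;br[:,400:]=0;br[250:]=0
br=cv2.morphologyEx(br,cv2.MORPH_OPEN,np.ones((3,3)));c=big(br)
r=cv2.minAreaRect(np.float32(fray(w,c.reshape(-1,2),.022)[:,:2]))
b=cv2.boxPoints(r);print("blank",r,"fix c",fr(r[0]).round(1),"corners",fr(b).round(1).tolist())
E
python3 look.py 3; python3 meas.py
```

```text
tcp [ 0.5365 -0.1042  0.018 ] F [ 0.09 -0.28  0.12] t 4.5
blank ((527.9434814453125, -66.50406646728516), (78.32032012939453, 48.89041519165039), 8.54934024810791) fix c [[-113.6  -24. ]] corners [[-150.6, 3.6], [-154.7, -45.1], [-76.6, -51.6], [-72.6, -2.9]]
```

>>> {"name": "move_arm", "arguments": {"motion": [0,1.5,0,0,0,0,0,-0.7,3,0,0,0,0,0,-1,4,0,0,0,0,0,-1,5,0,0,0,0,0,-1.5,6,0,0,0,0,0,-1.5,6,0,0,0,0,0]}}

```text
time: 5.15
tool_pos: [0.5368, -0.1007, 0.0189]
ee_rot: [0.704, 0.079, -0.081, -0.702]
force: [5.1, -8.9, -0.8]
width: 0.0002
```

```bash
python3 look.py 4; python3 meas.py
```

```text
tcp [ 0.5368 -0.1007  0.0189] F [ 5.1  -8.94 -0.83] t 5.15
blank ((527.891845703125, -64.20855712890625), (78.59454345703125, 49.626060485839844), 10.594036102294922) fix c [[-113.1  -21.8]] corners [[-151.2, 4.9], [-153.6, -44.7], [-75.1, -48.4], [-72.7, 1.2]]
```

View pics/w4.png

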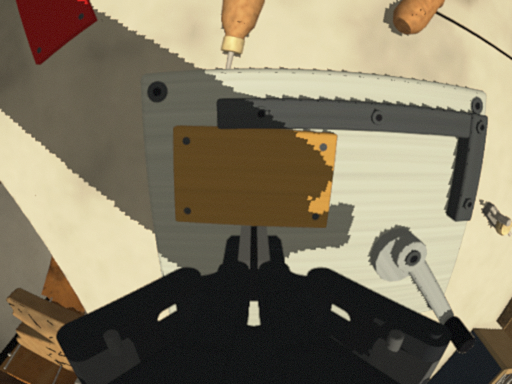

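>>> {"name": "move_arm", "arguments": {"motion": [1.5,-6,0,0,0,0,0,11,-4,0,0,0,0,0,21,-1.5,0,0,0,0,0,21,-1.5,0,0,0,0,0,20.5,1,0,0,0,0,0,20,3,0,0,0,0,0,19.5,5,0,0,0,0,0,19.5,5,0,0,0,0,0]}}

```text
time: 6.0
tool_pos: [0.5567, -0.0958, 0.0192]
ee_rot: [0.704, 0.079, -0.08, -0.701]
force: [2.9, -2.6, -0.6]
width: 0.0001
```

```bash
python3 look.py 5; python3 meas.py
```

```text
tcp [ 0.5567 -0.0958  0.0192] F [ 2.92 -2.58 -0.63] t 6.0
blank ((527.9522705078125, -63.52880096435547), (78.29824829101562, 48.98731231689453), 12.832581520080566) fix c [[-112.9  -21.1]] corners [[-151.9, 3.7], [-152.3, -45.3], [-74.0, -45.9], [-73.6, 3.0]]
```

>>> {"name": "move_arm", "arguments": {"motion": [1.5,-6,0,0,0,0,0,1.5,-6,15,0,0,0,0,-10,-3,30,0,0,0,0,-40,5,30,0,0,0,0,-70,11,30,0,0,0,0,-87,15,28,0,0,0,0,-87,15,15,0,0,0,0,-87,15,3,0,0,0,0,-87,15,-1,0,0,0,0,-87,15,-1,0,0,0,0]}}

```text
time: 7.05
tool_pos: [0.4695, -0.0814, 0.0173]
ee_rot: [0.704, 0.078, -0.081, -0.701]
force: [-0.3, -0.5, 1.1]
width: -0.0001
```

```bash
python3 look.py 6; python3 meas.py
```

```text
tcp [ 0.4695 -0.0814  0.0173] F [-0.34 -0.47  1.1 ] t 7.05
blank ((517.5440063476562, -56.466312408447266), (65.03730773925781, 31.82219886779785), 10.12178897857666) fix c [[-121.4  -11.9]] corners [[-153.0, 5.8], [-154.8, -26.0], [-89.8, -29.5], [-88.1, 2.2]]
```

View pics/w6.png

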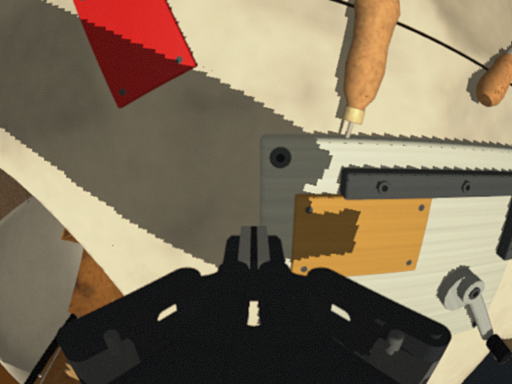

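Blank lies flush along the long arm; fingers are behind its short edge (254,230). Pushing along +x.

>>> {"name": "move_arm", "arguments": {"motion": [6,1.4,1,0,0,0,0,12.5,3,1,0,0,0,0,19,4.5,1,0,0,0,0,25.5,6,1,0,0,0,0,32,7.6,1,0,0,0,0,38.5,9.1,1,0,0,0,0,45,10.6,1,0,0,0,0,51.5,12.2,1,0,0,0,0,58,13.7,1,0,0,0,0,58,13.7,1,0,0,0,0]}}

```text
time: 8.1
tool_pos: [0.529, -0.0673, 0.0188]
ee_rot: [0.704, 0.079, -0.08, -0.701]
force: [0.5, 0.4, -0.5]
width: 0.0
```

```bash
cat > top.py <<'E'
import sys
from h import *
from plant import arm
k=sys.argv[1];m=arm.camera_model("scene");p,d=arm.camera("scene");np.savez("scene",p=p,d=d)
cv2.imwrite(f"pics/s{k}.png",cv2.resize(p[150:250,210:345,::-1],None,fx=5.8,fy=5.8,interpolation=cv2.INTER_CUBIC))
m=arm.camera_model("top");p,d=arm.camera("top");np.savez("top",p=p,d=d)
cv2.imwrite(f"pics/t{k}.png",cv2.resize(p[120:226,205:300,::-1],None,fx=5.5,fy=5.5,interpolation=cv2.INTER_CUBIC))
E
python3 look.py 7; python3 top.py 7
```

```text
tcp [ 0.529  -0.0673  0.0188] F [ 0.47  0.37 -0.5 ] t 8.1
```

View pics/w7.png

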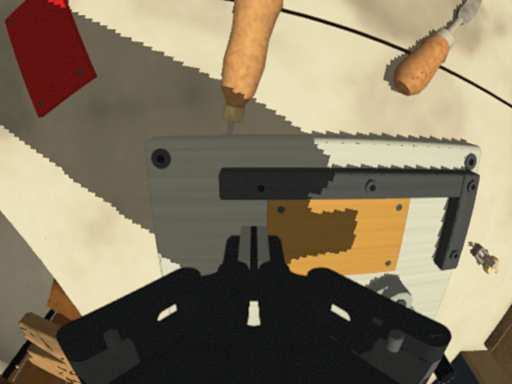

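Blank flush along the long arm, about 17 mm short of the short arm (409→440 px).

>>> {"name": "move_arm", "arguments": {"motion": [4,0.9,0,0,0,0,0,8,1.9,0,0,0,0,0,11,2.6,0,0,0,0,0,13,3.1,0,0,0,0,0,13,3.1,0,0,0,0,0]}}

```text
time: 8.75
tool_pos: [0.5412, -0.0643, 0.0188]
ee_rot: [0.704, 0.079, -0.08, -0.701]
force: [-1.0, -0.6, -0.5]
width: 0.0001
```

>>> {"name": "move_arm", "arguments": {"motion": [1,0.2,0,0,0,0,0,2,0.5,0,0,0,0,0,2,0.5,0,0,0,0,0]}}

```text
time: 9.05
tool_pos: [0.5433, -0.0639, 0.0188]
ee_rot: [0.704, 0.079, -0.08, -0.701]
force: [0.0, -0.8, 0.6]
width: 0.0004
```

```bash
python3 look.py 8; python3 -c "
import cv2;a=cv2.imread('pics/w8.png');cv2.imwrite('pics/w8c.png',cv2.resize(a[130:330,190:490],None,fx=2.6,fy=2.6,interpolation=cv2.INTER_CUBIC))"
```

```text
tcp [ 0.5433 -0.0639  0.0188] F [ 0.02 -0.82  0.61] t 9.05
```

View pics/w8c.png

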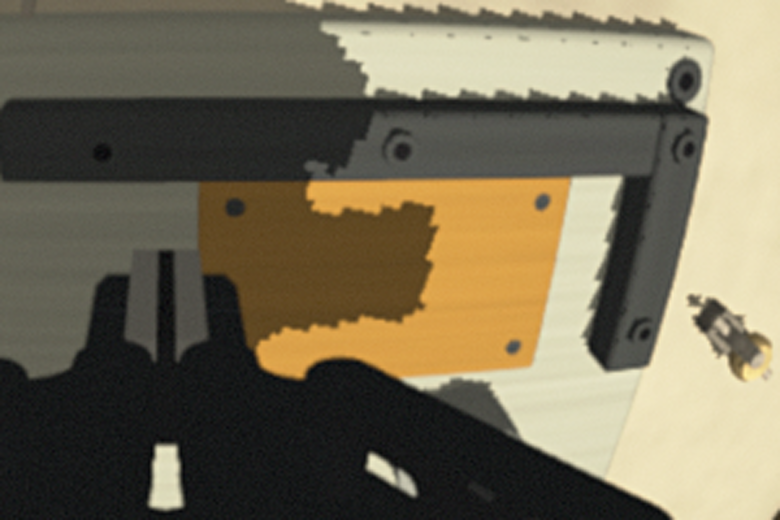

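Long edge flush; about 9 mm left to the short arm (568→612 in the crop).

>>> {"name": "move_arm", "arguments": {"motion": [2.5,0.6,0,0,0,0,0,5,1.2,0,0,0,0,0,7,1.6,0,0,0,0,0,7,1.6,0,0,0,0,0]}}

```text
time: 9.5
tool_pos: [0.5508, -0.0621, 0.0188]
ee_rot: [0.704, 0.079, -0.08, -0.701]
force: [-0.7, -0.6, -0.3]
width: 0.0001
```

>>> {"name": "move_arm", "arguments": {"motion": [1,0.2,0,0,0,0,0,2,0.5,0,0,0,0,0,2,0.5,0,0,0,0,0]}}

```text
time: 9.8
tool_pos: [0.553, -0.0616, 0.0188]
ee_rot: [0.704, 0.079, -0.08, -0.701]
force: [-1.2, -0.5, -0.4]
width: 0.0002
```

>>> {"name": "move_arm", "arguments": {"motion": [1,0.2,0,0,0,0,0,1.5,0.4,0,0,0,0,0,1.5,0.4,0,0,0,0,0]}}

```text
time: 10.1
tool_pos: [0.5545, -0.0612, 0.0188]
ee_rot: [0.704, 0.079, -0.08, -0.701]
force: [-0.7, 0.0, -0.9]
width: 0.0002
```

>>> {"name": "move_arm", "arguments": {"motion": [1,0.2,0,0,0,0,0,1.5,0.4,0,0,0,0,0,1.5,0.4,0,0,0,0,0]}}

```text
time: 10.4
tool_pos: [0.5561, -0.0608, 0.0188]
ee_rot: [0.704, 0.079, -0.08, -0.701]
force: [-0.9, -0.3, -0.3]
width: -0.0002
```

>>> {"name": "move_arm", "arguments": {"motion": [1,0.2,0,0,0,0,0,1.5,0.4,0,0,0,0,0,1.5,0.4,0,0,0,0,0]}}

```text
time: 10.7
tool_pos: [0.5577, -0.0604, 0.0188]
ee_rot: [0.704, 0.079, -0.08, -0.701]
force: [-1.4, -1.1, 0.1]
width: -0.0002
```

```bash
python3 look.py 9; python3 -c "
import cv2;a=cv2.imread('pics/w9.png');cv2.imwrite('pics/w9c.png',cv2.resize(a[130:330,190:490],None,fx=2.6,fy=2.6,interpolation=cv2.INTER_CUBIC))"
```

```text
tcp [ 0.5577 -0.0604  0.0188] F [-1.41 -1.07  0.06] t 10.7
```

View pics/w9c.png

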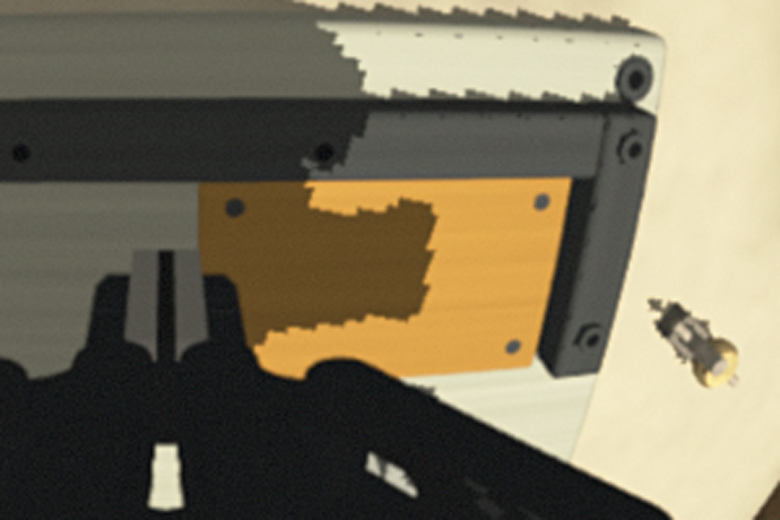

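Blank's short edge appears at the foot of the short arm (570→~572 in the crop). Push to a firm contact force.

>>> {"name": "move_arm", "arguments": {"motion": [1,0.2,0,0,0,0,0,1,0.2,0,0,0,0,0]}}

```text
time: 10.95
tool_pos: [0.5589, -0.0601, 0.0188]
ee_rot: [0.704, 0.079, -0.08, -0.701]
force: [0.1, -0.1, -0.5]
width: -0.0002
```

>>> {"name": "move_arm", "arguments": {"motion": [1,0.2,0,0,0,0,0,1,0.2,0,0,0,0,0]}}

```text
time: 11.15
tool_pos: [0.56, -0.0598, 0.0188]
ee_rot: [0.704, 0.08, -0.08, -0.701]
force: [0.3, -0.3, -0.1]
width: -0.0
```

>>> {"name": "move_arm", "arguments": {"motion": [1,0.2,0,0,0,0,0,1,0.2,0,0,0,0,0]}}

```text
time: 11.35
tool_pos: [0.5602, -0.0598, 0.0187]
ee_rot: [0.704, 0.079, -0.081, -0.701]
force: [-5.5, -1.1, 3.2]
width: -0.0002
```

>>> {"name": "move_arm", "arguments": {"motion": [1,0.2,0,0,0,0,0,1,0.2,0,0,0,0,0]}}

```text
time: 11.55
tool_pos: [0.5602, -0.0599, 0.0185]
ee_rot: [0.704, 0.078, -0.081, -0.701]
force: [-5.3, -1.0, 3.9]
width: 0.0004
```

```bash
python3 look.py 10
cat > tipgap.py <<'E'
from h import *
import sys
w=np.load("w.npz");p=w["p"]
hsv=cv2.cvtColor(p,cv2.COLOR_RGB2HSV);br=((hsv[...,0]>12)&(hsv[...,0]<30)&(hsv[...,1]>140))
for y in (205,215,225,235,245,255,265):
    x=np.where(br[y,190:490])[0]+190
    if len(x)<5: continue
    e=x.max(); print(y,x.min(),e,"next",hsv[y,e+1:e+14,2].tolist())
E
python3 tipgap.py
```

```text
tcp [ 0.5602 -0.0599  0.0185] F [-5.26 -1.05  3.86] t 11.55
205 267 408 next [82, 31, 29, 35, 35, 49, 67, 74, 83, 87, 91, 91, 90]
215 267 407 next [31, 33, 34, 35, 48, 66, 80, 87, 90, 91, 88, 91, 89]
225 267 405 next [35, 34, 33, 35, 47, 57, 73, 83, 90, 89, 91, 87, 90]
235 269 403 next [34, 34, 35, 38, 49, 67, 77, 85, 86, 91, 92, 89, 89]
245 282 400 next [81, 31, 33, 37, 39, 56, 69, 82, 88, 87, 89, 94, 90]
255 284 398 next [59, 38, 36, 31, 43, 62, 75, 84, 89, 92, 90, 78, 60]
265 288 396 next [32, 34, 35, 36, 49, 59, 75, 87, 91, 90, 91, 90, 88]
```

Firm contact (5.3 N), no plate visible between edge and arm. Retreat, and give a light nudge on the free long edge to confirm the other seating.

>>> {"name": "move_arm", "arguments": {"motion": [-5,-1.2,0,0,0,0,0,-8,-2,12,0,0,0,0,-8,-2,28,0,0,0,0,5,-20,30,0,0,0,0,24,-46,30,0,0,0,0,24,-46,30,0,0,0,0,24,-46,30,0,0,0,0]}}

```text
time: 12.3
tool_pos: [0.585, -0.1065, 0.0499]
ee_rot: [0.704, 0.078, -0.08, -0.701]
force: [0.0, 0.2, -0.4]
width: 0.0001
```

```bash
python3 look.py 11; python3 top.py 11
python3 - <<'E'
from h import *
from plant import arm
# unobstructed? brass in wrist
w=np.load("w.npz");p=w["p"];hsv=cv2.cvtColor(p,cv2.COLOR_RGB2HSV);br=((hsv[...,0]>12)&(hsv[...,0]<30)&(hsv[...,1]>140)).astype(np.uint8)
br[:60]=0;br[260:]=0;br[:,:120]=0;br[:,420:]=0;br=cv2.morphologyEx(br,cv2.MORPH_OPEN,np.ones((3,3)));c=big(br)
r=cv2.minAreaRect(np.float32(fray(w,c.reshape(-1,2),.022)[:,:2]));print(r,fr(r[0]))
x,y,W,H=cv2.boundingRect(c);print(x,y,W,H)
for u in range(x+8,x+W-5,14):
    v=np.where(br[:,u])[0].min();print(u,v,hsv[v-9:v,u,2].tolist())
E
python3 -c "
import cv2;a=cv2.imread('pics/w11.png');cv2.imwrite('pics/w11c.png',cv2.resize(a[30:330,130:500],None,fx=2,fy=2,interpolation=cv2.INTER_CUBIC))"
```

```text
tcp [ 0.585  -0.1065  0.0499] F [ 0.03  0.17 -0.44] t 12.3
((604.3267822265625, -45.60552978515625), (79.23138427734375, 48.57282638549805), 13.267924308776855) [[-34.4821283  -21.24647217]]
242 93 133 83
250 93 [81, 83, 82, 82, 82, 83, 76, 65, 103]
264 93 [80, 83, 84, 85, 83, 83, 75, 67, 101]
278 93 [82, 78, 83, 82, 84, 82, 78, 66, 97]
292 93 [83, 82, 82, 83, 84, 83, 78, 70, 92]
306 93 [83, 82, 82, 83, 84, 88, 81, 73, 75]
320 94 [83, 82, 81, 82, 84, 81, 76, 70, 97]
334 95 [80, 82, 81, 82, 85, 82, 75, 83, 120]
348 95 [82, 83, 81, 84, 81, 82, 83, 72, 77]
362 96 [82, 82, 83, 80, 82, 79, 80, 72, 80]
```

View pics/w11c.png

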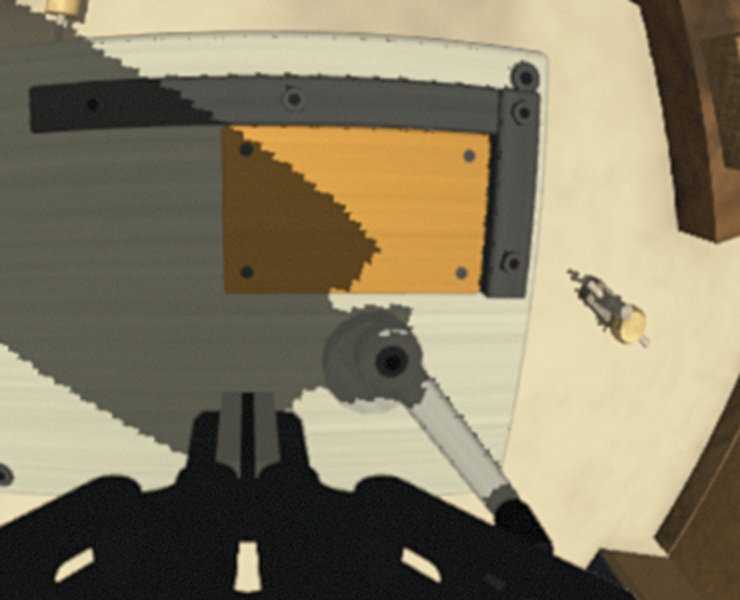

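Blank is seated against both arms with no plate visible between (edges at crop y≈127 and x≈490); lever runs from the pivot (392,362) to the handle near (522,525).

Run:
```python
from h import *
from plant import arm
w=np.load("w.npz");a,b=fray(w,[(326,211)],.035)[0],fray(w,[(382.5,277.5)],.035)[0]
print("pivot",a,"lever end",b,np.linalg.norm(b-a),np.arctan2(*(b-a)[[1,0]]))
for n in("top","scene"):
    p=np.load(n+".npz")["p"];m=arm.camera_model(n);V=p.max(2)
    roi=np.zeros(V.shape,bool)
    q=proj(m,[.675,-.13,.05])[0].astype(int);roi[q[1]-14:q[1]+14,q[0]-14:q[0]+14]=1
    k=roi&(V<50);c=big(k);v,u=np.where(k)
    x,y,W,H=cv2.boundingRect(c);print(n,q,(x,y,W,H),"centroid@.051",ray(m,[u.mean(),v.mean()],.051)[0]*1000)
```

```text
pivot [623.02676138 -84.68187841  35.        ] lever end [ 679.62189662 -123.85418754   35.        ] 68.82934791970946 -0.6054378918050318Traceback (most recent call last):
  File "<stdin>", line 9, in <module>
  File "h.py", line 10, in big
    return max(cs,key=cv2.contourArea)
ValueError: max() iterable argument is empty
```

Run:
```python
from h import *
from plant import arm
G={}
for n in("top","scene"):
    m=arm.camera_model(n);d=np.load(n+".npz")["d"];v,u=np.mgrid[:384,:512]
    X=(np.c_[u.ravel(),v.ravel(),np.ones(u.size)]@np.linalg.inv(m["camera_matrix"]).T*d.reshape(-1,1)-m["t"])@m["R"]
    X=X[d.ravel()>0]
    print(n)
    for x in np.arange(.68,.86,.02):
        print(round(x,2),[ (lambda q:int(1000*np.percentile(q,90)) if len(q) else -1)(X[(abs(X[:,0]-x)<.01)&(abs(X[:,1]-y)<.01)][:,2]) for y in np.arange(.06,-.27,-.02)])
s=arm.sense();print(s["qpos"].round(2))
```

```text
top
0.68 [24, 1, 2, 1, -2, -1, -1, -1, -1, -1, -1, -1, -1, -1, 1, 2, 1]
0.7 [293, 302, 302, 1, 1, -1, -1, -1, -1, -1, -1, -1, -1, -1, 2, 1, 2]
0.72 [299, 305, 298, 32, 1, -1, -1, -1, -1, -1, -1, -1, -1, -1, -1, 2, 2]
0.74 [50, 53, 52, 44, 27, 1, -1, -1, -1, -1, -1, -1, -1, 1, -1, 2, 2]
0.76 [47, 53, 52, 28, 25, 2, -1, -1, -1, -1, -1, -1, -1, 62, 63, 62, 59]
0.78 [28, 47, 28, 27, 1, 1, 0, -1, -1, -1, -1, -1, 64, 63, 63, 62, 63]
0.8 [28, 28, 27, 2, 1, 2, 108, 112, 112, 110, 110, 110, 63, 7, 17, 30, 31]
0.82 [27, 28, 28, 1, 1, 2, 110, 113, 113, 113, 114, 113, 61, 7, 24, 25, 29]
0.84 [43, 28, 2, 2, 2, 1, 112, 114, 114, 114, 113, 114, 62, 13, 22, 31, 35]
scene
0.68 [20, 0, 0, 2, -1, -1, 13, 16, 17, 62, 61, 0, 1, 0, 0, 1, 1]
0.7 [26, 23, -1, -1, -1, -1, 18, 1, 1, 0, 1, 0, 1, 1, 1, 0, 0]
0.72 [26, -1, -1, -1, -1, 0, 16, 1, 1, 1, 1, 0, 0, 1, 1, 0, 1]
0.74 [-1, -1, -1, -1, -1, 1, 1, 1, 0, 0, 1, 1, 0, 1, 0, 1, 1]
0.76 [-1, -1, -1, -1, 0, 1, 0, 1, 1, 0, 1, 1, 1, 48, 52, 56, 57]
0.78 [-1, -1, -1, -1, 1, 1, 0, 1, 1, 1, 1, 1, 61, 60, 61, 62, 60]
0.8 [-1, -1, -1, 1, 1, 1, 102, 103, 106, 107, 105, 106, 63, -1, -1, 32, 32]
0.82 [-1, -1, -1, 0, 1, 0, 110, 111, 111, 112, 112, 112, 61, -1, 29, 30, 30]
0.84 [-1, -1, 1, 1, 1, 1, 112, 113, 113, 113, 112, 112, 61, 15, 22, 31, 36]
[-0.44  0.45  0.68  1.82 -0.33  0.98  0.6 ]
```

>>> {"name": "move_arm", "arguments": {"motion": [0,0,30,0,0,0,0,10,0,50,0,0,0.1,0,40,0,50,0,0,0.24,0,75,-2,50,0,0,0.38,0,105,-4,50,0,0,0.52,0,112,-4,50,0,0,0.66,0,112,-4,40,0,0,0.72,0,112,-4,20,0,0,0.72,0,112,-4,0,0,0,0.72,0,112,-4,-6,0,0,0.72,0]}}

```text
time: 13.45
tool_pos: [0.6947, -0.1074, 0.0408]
ee_rot: [0.63, 0.321, -0.325, -0.628]
force: [-0.2, 0.8, -0.2]
width: 0.0001
```

```bash
python3 look.py 12; python3 top.py 12
python3 - <<'E'
from h import *
from plant import arm
from scipy.spatial.transform import Rotation as R
s=arm.sense();x=R.from_quat(s["ee_rot"]).as_matrix()[:,0];print("jaw yaw",np.degrees(np.arctan2(x[1],x[0])),s["qpos"].round(2))
F=[]
for i in range(6):
    arm.camera("top");F.append(arm.sense()["force"])
print(np.mean(F,0),np.std(F,0))
E
```

```text
tcp [ 0.6947 -0.1074  0.0408] F [-0.16  0.81 -0.2 ] t 13.45
jaw yaw 54.27681073894106 [-0.26  0.63  0.49  1.53 -0.32  1.07  1.26]
[ 0.22709647 -0.16591697 -0.04358966] [0.61423475 0.37145118 0.25207981]
```

```bash
cat > arc.py <<'E'
import sys;from h import *
from plant import arm
def favg(n=10):
    F=[]
    for i in range(n): arm.camera("top");F.append(arm.sense()["force"])
    return np.mean(F,0)
P=np.array([622.5,-86.]);s=arm.sense();t=s["tool_pos"][:2]*1000;r=t-P
n=int(sys.argv[1]);f=favg(n) if n else s["force"]
from scipy.spatial.transform import Rotation as R
x=R.from_quat(s["ee_rot"]).as_matrix()[:,0];yaw=np.arctan2(x[1],x[0])
print("t",s["time"],"tool",t.round(1),s["tool_pos"][2].round(4),"r",np.hypot(*r).round(1),"phi",np.arctan2(r[1],r[0]).round(3),"yaw",yaw.round(3),"F",f.round(2),"against push",(f[:2]@x[:2]*(1 if yaw> -3 else 1)).round(2),"side",(f[:2]@[-x[1],x[0]]).round(2))
out=[]
for th in np.arange(1,11)*float(sys.argv[2]):
    c,q=np.cos(th),np.sin(th);d=np.array([c*r[0]+q*r[1],-q*r[0]+c*r[1]])-r;out.append(f"{d[0]:.1f}, {d[1]:.1f}, 0, 0, 0, {-th:.3f}, 0")
print(",\n".join(out))
E
python3 arc.py 0 0.07
```

```text
t 13.9 tool [ 696.6 -108.8] 0.0438 r 77.5 phi -0.299 yaw 0.947 F [ 0.43  0.1  -0.01] against push 0.33 side -0.29
-1.8, -5.1, 0, 0, 0, -0.070, 0,
-3.9, -10.1, 0, 0, 0, -0.140, 0,
-6.4, -14.9, 0, 0, 0, -0.210, 0,
-9.2, -19.6, 0, 0, 0, -0.280, 0,
-12.3, -24.0, 0, 0, 0, -0.350, 0,
-15.7, -28.2, 0, 0, 0, -0.420, 0,
-19.5, -32.2, 0, 0, 0, -0.490, 0,
-23.4, -35.9, 0, 0, 0, -0.560, 0,
-27.7, -39.3, 0, 0, 0, -0.630, 0,
-32.1, -42.4, 0, 0, 0, -0.700, 0
```

>>> {"name": "move_arm", "arguments": {"motion": [-1.8,-5.1,0,0,0,-0.07,0,-3.9,-10.1,0,0,0,-0.14,0,-6.4,-14.9,0,0,0,-0.21,0,-9.2,-19.6,0,0,0,-0.28,0,-12.3,-24,0,0,0,-0.35,0,-15.7,-28.2,0,0,0,-0.42,0,-15.7,-28.2,0,0,0,-0.42,0]}}

```text
time: 14.6
tool_pos: [0.6808, -0.1377, 0.0443]
ee_rot: [0.685, 0.182, -0.184, -0.681]
force: [-0.9, -0.8, 0.3]
width: -0.0002
```

```bash
python3 arc.py 8 0.04; python3 look.py 13
```

```text
t 14.6 tool [ 680.8 -137.7] 0.0443 r 77.9 phi -0.726 yaw 0.525 F [0.25 0.37 0.21] against push 0.4 side 0.19
-2.1, -2.3, 0, 0, 0, -0.040, 0,
-4.3, -4.5, 0, 0, 0, -0.080, 0,
-6.6, -6.6, 0, 0, 0, -0.120, 0,
-9.0, -8.6, 0, 0, 0, -0.160, 0,
-11.4, -10.5, 0, 0, 0, -0.200, 0,
-14.0, -12.4, 0, 0, 0, -0.240, 0,
-16.6, -14.1, 0, 0, 0, -0.280, 0,
-19.2, -15.7, 0, 0, 0, -0.320, 0,
-21.9, -17.2, 0, 0, 0, -0.360, 0,
-24.7, -18.6, 0, 0, 0, -0.400, 0
tcp [ 0.681  -0.1369  0.0439] F [ 0.23  0.53 -0.36] t 15.0
```

>>> {"name": "move_arm", "arguments": {"motion": [-2.1,-2.3,0,0,0,-0.04,0,-4.3,-4.5,0,0,0,-0.08,0,-6.6,-6.6,0,0,0,-0.12,0,-6.6,-6.6,0,0,0,-0.12,0]}}

```text
time: 15.45
tool_pos: [0.6742, -0.1437, 0.0438]
ee_rot: [0.694, 0.142, -0.144, -0.691]
force: [0.5, 0.0, 0.2]
width: 0.0002
```

```bash
python3 arc.py 6 0.04
```

```text
t 15.45 tool [ 674.2 -143.7] 0.0438 r 77.5 phi -0.84 yaw 0.407 F [ 0.3   0.   -0.13] against push 0.28 side -0.12
-2.3, -2.0, 0, 0, 0, -0.040, 0,
-4.8, -3.9, 0, 0, 0, -0.080, 0,
-7.3, -5.8, 0, 0, 0, -0.120, 0,
-9.9, -7.5, 0, 0, 0, -0.160, 0,
-12.5, -9.1, 0, 0, 0, -0.200, 0,
-15.2, -10.6, 0, 0, 0, -0.240, 0,
-18.0, -12.0, 0, 0, 0, -0.280, 0,
-20.8, -13.3, 0, 0, 0, -0.320, 0,
-23.6, -14.5, 0, 0, 0, -0.360, 0,
-26.6, -15.6, 0, 0, 0, -0.400, 0
```

```bash
cat > lever.py <<'E'
from h import *
from plant import arm
for n in("top","scene"):
    m=arm.camera_model(n);_,d=arm.camera(n);v,u=np.mgrid[:384,:512]
    X=(np.c_[u.ravel(),v.ravel(),np.ones(u.size)]@np.linalg.inv(m["camera_matrix"]).T*d.reshape(-1,1)-m["t"])@m["R"]
    X=X[d.ravel()>0]*1000;q=X[:,:2]-[622.5,-86];R=np.hypot(*q.T);k=(R>22)&(R<66)&(X[:,2]>28)&(X[:,2]<40)
    a=np.arctan2(q[k,1],q[k,0]);print(n,k.sum(),np.median(a).round(3) if k.any() else "",np.percentile(a,[10,90]).round(2) if k.any() else "")
E
python3 lever.py
```

```text
top 0  
scene 87 -1.136 [-1.28  1.01]
```

Lever angle from depth is −1.14 rad, matching the pusher: engaged. Continue.

>>> {"name": "move_arm", "arguments": {"motion": [-2.3,-2,0,0,0,-0.04,0,-4.8,-3.9,0,0,0,-0.08,0,-7.3,-5.8,0,0,0,-0.12,0,-7.3,-5.8,0,0,0,-0.12,0]}}

```text
time: 16.25
tool_pos: [0.667, -0.1495, 0.0439]
ee_rot: [0.701, 0.1, -0.102, -0.698]
force: [-0.3, 0.4, -0.3]
width: -0.0002
```

```bash
python3 arc.py 5 0.03
```

```text
t 16.25 tool [ 667.  -149.5] 0.0439 r 77.5 phi -0.96 yaw 0.287 F [-0.04 -0.44 -0.05] against push -0.16 side -0.41
-1.9, -1.3, 0, 0, 0, -0.030, 0,
-3.9, -2.6, 0, 0, 0, -0.060, 0,
-5.9, -3.7, 0, 0, 0, -0.090, 0,
-7.9, -4.9, 0, 0, 0, -0.120, 0,
-10.0, -5.9, 0, 0, 0, -0.150, 0,
-12.1, -6.9, 0, 0, 0, -0.180, 0,
-14.2, -7.9, 0, 0, 0, -0.210, 0,
-16.4, -8.7, 0, 0, 0, -0.240, 0,
-18.5, -9.6, 0, 0, 0, -0.270, 0,
-20.8, -10.3, 0, 0, 0, -0.300, 0
```

>>> {"name": "move_arm", "arguments": {"motion": [-1.9,-1.3,0,0,0,-0.03,0,-3.9,-2.6,0,0,0,-0.06,0,-5.9,-3.7,0,0,0,-0.09,0,-7.9,-4.9,0,0,0,-0.12,0,-7.9,-4.9,0,0,0,-0.12,0]}}

```text
time: 17.0
tool_pos: [0.6589, -0.1545, 0.0438]
ee_rot: [0.706, 0.057, -0.06, -0.703]
force: [0.3, -0.5, 0.7]
width: 0.0
```

```bash
python3 arc.py 5 0.03
```

```text
t 17.0 tool [ 658.9 -154.5] 0.0438 r 77.5 phi -1.082 yaw 0.167 F [-0.19 -0.14  0.38] against push -0.21 side -0.11
-2.1, -1.1, 0, 0, 0, -0.030, 0,
-4.2, -2.1, 0, 0, 0, -0.060, 0,
-6.3, -3.0, 0, 0, 0, -0.090, 0,
-8.5, -3.9, 0, 0, 0, -0.120, 0,
-10.6, -4.7, 0, 0, 0, -0.150, 0,
-12.8, -5.4, 0, 0, 0, -0.180, 0,
-15.1, -6.1, 0, 0, 0, -0.210, 0,
-17.3, -6.7, 0, 0, 0, -0.240, 0,
-19.6, -7.2, 0, 0, 0, -0.270, 0,
-21.9, -7.7, 0, 0, 0, -0.300, 0
```

>>> {"name": "move_arm", "arguments": {"motion": [-2.1,-1.1,0,0,0,-0.03,0,-4.2,-2.1,0,0,0,-0.06,0,-6.3,-3,0,0,0,-0.09,0,-8.5,-3.9,0,0,0,-0.12,0,-8.5,-3.9,0,0,0,-0.12,0]}}

```text
time: 17.75
tool_pos: [0.6504, -0.1583, 0.0438]
ee_rot: [0.708, 0.015, -0.018, -0.705]
force: [0.3, -0.4, 0.3]
width: -0.0002
```

```bash
python3 arc.py 5 0.03;python3 lever.py
```

```text
t 17.75 tool [ 650.4 -158.3] 0.0438 r 77.5 phi -1.203 yaw 0.047 F [-0.07  0.01 -0.13] against push -0.07 side 0.02
-2.2, -0.8, 0, 0, 0, -0.030, 0,
-4.4, -1.5, 0, 0, 0, -0.060, 0,
-6.6, -2.2, 0, 0, 0, -0.090, 0,
-8.9, -2.8, 0, 0, 0, -0.120, 0,
-11.1, -3.4, 0, 0, 0, -0.150, 0,
-13.4, -3.8, 0, 0, 0, -0.180, 0,
-15.7, -4.2, 0, 0, 0, -0.210, 0,
-18.0, -4.5, 0, 0, 0, -0.240, 0,
-20.3, -4.8, 0, 0, 0, -0.270, 0,
-22.6, -5.0, 0, 0, 0, -0.300, 0
top 0  
scene 93 -1.473 [-1.62  1.09]
```

>>> {"name": "move_arm", "arguments": {"motion": [-2.2,-0.8,0,0,0,-0.03,0,-4.4,-1.5,0,0,0,-0.06,0,-6.6,-2.2,0,0,0,-0.09,0,-6.6,-2.2,0,0,0,-0.09,0]}}

```text
time: 18.5
tool_pos: [0.6438, -0.1605, 0.0438]
ee_rot: [0.708, -0.017, 0.014, -0.706]
force: [0.8, -0.2, 0.6]
width: 0.0001
```

```bash
python3 arc.py 5 0.03
```

```text
t 18.5 tool [ 643.8 -160.5] 0.0438 r 77.4 phi -1.293 yaw -0.043 F [ 0.2   0.02 -0.12] against push 0.2 side 0.03
-2.2, -0.6, 0, 0, 0, -0.030, 0,
-4.5, -1.1, 0, 0, 0, -0.060, 0,
-6.8, -1.6, 0, 0, 0, -0.090, 0,
-9.1, -2.0, 0, 0, 0, -0.120, 0,
-11.4, -2.3, 0, 0, 0, -0.150, 0,
-13.7, -2.6, 0, 0, 0, -0.180, 0,
-16.0, -2.8, 0, 0, 0, -0.210, 0,
-18.3, -2.9, 0, 0, 0, -0.240, 0,
-20.6, -3.0, 0, 0, 0, -0.270, 0,
-23.0, -3.0, 0, 0, 0, -0.300, 0
```

>>> {"name": "move_arm", "arguments": {"motion": [-2.2,-0.6,0,0,0,-0.03,0,-4.5,-1.1,0,0,0,-0.06,0,-6.8,-1.6,0,0,0,-0.09,0,-6.8,-1.6,0,0,0,-0.09,0]}}

```text
time: 19.15
tool_pos: [0.6369, -0.162, 0.0438]
ee_rot: [0.707, -0.049, 0.045, -0.704]
force: [0.8, -1.3, -0.5]
width: -0.0
```

```bash
python3 arc.py 5 0.03
```

```text
t 19.15 tool [ 636.9 -162. ] 0.0438 r 77.4 phi -1.383 yaw -0.133 F [ 0.09 -0.17 -0.15] against push 0.11 side -0.16
-2.3, -0.4, 0, 0, 0, -0.030, 0,
-4.6, -0.7, 0, 0, 0, -0.060, 0,
-6.9, -1.0, 0, 0, 0, -0.090, 0,
-9.2, -1.2, 0, 0, 0, -0.120, 0,
-11.5, -1.3, 0, 0, 0, -0.150, 0,
-13.8, -1.4, 0, 0, 0, -0.180, 0,
-16.2, -1.3, 0, 0, 0, -0.210, 0,
-18.5, -1.3, 0, 0, 0, -0.240, 0,
-20.8, -1.1, 0, 0, 0, -0.270, 0,
-23.1, -0.9, 0, 0, 0, -0.300, 0
```

>>> {"name": "move_arm", "arguments": {"motion": [-2.3,-0.4,0,0,0,-0.03,0,-4.6,-0.7,0,0,0,-0.06,0,-6.9,-1,0,0,0,-0.09,0,-6.9,-1,0,0,0,-0.09,0]}}

```text
time: 19.8
tool_pos: [0.6299, -0.163, 0.0437]
ee_rot: [0.704, -0.08, 0.077, -0.702]
force: [-0.0, -0.1, 0.7]
width: 0.0
```

```bash
python3 arc.py 6 0.03; python3 lever.py
```

```text
t 19.8 tool [ 629.9 -163. ] 0.0437 r 77.4 phi -1.474 yaw -0.222 F [0.18 0.05 0.37] against push 0.16 side 0.09
-2.3, -0.2, 0, 0, 0, -0.030, 0,
-4.6, -0.3, 0, 0, 0, -0.060, 0,
-7.0, -0.4, 0, 0, 0, -0.090, 0,
-9.3, -0.3, 0, 0, 0, -0.120, 0,
-11.6, -0.2, 0, 0, 0, -0.150, 0,
-13.9, -0.1, 0, 0, 0, -0.180, 0,
-16.2, 0.1, 0, 0, 0, -0.210, 0,
-18.5, 0.4, 0, 0, 0, -0.240, 0,
-20.8, 0.8, 0, 0, 0, -0.270, 0,
-23.1, 1.2, 0, 0, 0, -0.300, 0
top 0  
scene 82 -1.727 [-1.88  1.05]
```

>>> {"name": "move_arm", "arguments": {"motion": [-2.3,-0.2,0,0,0,-0.03,0,-4.6,-0.3,0,0,0,-0.06,0,-7,-0.4,0,0,0,-0.09,0,-7,-0.4,0,0,0,-0.09,0]}}

```text
time: 20.6
tool_pos: [0.623, -0.1634, 0.0437]
ee_rot: [0.7, -0.112, 0.108, -0.697]
force: [-0.5, -0.2, 0.1]
width: -0.0003
```

```bash
python3 arc.py 6 0.02
```

```text
t 20.6 tool [ 623.  -163.4] 0.0437 r 77.4 phi -1.565 yaw -0.312 F [ 0.27  0.3  -0.11] against push 0.17 side 0.37
-1.5, 0.0, 0, 0, 0, -0.020, 0,
-3.1, 0.0, 0, 0, 0, -0.040, 0,
-4.6, 0.1, 0, 0, 0, -0.060, 0,
-6.2, 0.2, 0, 0, 0, -0.080, 0,
-7.7, 0.3, 0, 0, 0, -0.100, 0,
-9.3, 0.5, 0, 0, 0, -0.120, 0,
-10.8, 0.7, 0, 0, 0, -0.140, 0,
-12.3, 0.9, 0, 0, 0, -0.160, 0,
-13.9, 1.2, 0, 0, 0, -0.180, 0,
-15.4, 1.4, 0, 0, 0, -0.200, 0
```

>>> {"name": "move_arm", "arguments": {"motion": [-1.5,0,0,0,0,-0.02,0,-3.1,0,0,0,0,-0.04,0,-4.6,0.1,0,0,0,-0.06,0,-6.2,0.2,0,0,0,-0.08,0,-6.2,0.2,0,0,0,-0.08,0]}}

```text
time: 21.4
tool_pos: [0.6172, -0.1632, 0.0437]
ee_rot: [0.695, -0.139, 0.136, -0.693]
force: [2.3, -1.4, -0.8]
width: -0.0003
```

```bash
python3 arc.py 6 0.02
```

```text
t 21.4 tool [ 617.2 -163.2] 0.0437 r 77.4 phi -1.639 yaw -0.391 F [ 2.2  -0.56 -0.58] against push 2.25 side 0.32
-1.5, 0.1, 0, 0, 0, -0.020, 0,
-3.1, 0.3, 0, 0, 0, -0.040, 0,
-4.6, 0.5, 0, 0, 0, -0.060, 0,
-6.2, 0.7, 0, 0, 0, -0.080, 0,
-7.7, 0.9, 0, 0, 0, -0.100, 0,
-9.2, 1.2, 0, 0, 0, -0.120, 0,
-10.7, 1.5, 0, 0, 0, -0.140, 0,
-12.2, 1.8, 0, 0, 0, -0.160, 0,
-13.7, 2.2, 0, 0, 0, -0.180, 0,
-15.2, 2.6, 0, 0, 0, -0.200, 0
```

Contact felt: 2.25 N. Small increments now.

>>> {"name": "move_arm", "arguments": {"motion": [-0.6,0,0,0,0,-0.008,0,-1,0.1,0,0,0,-0.013,0,-1,0.1,0,0,0,-0.013,0]}}

```text
time: 22.0
tool_pos: [0.6163, -0.1631, 0.0437]
ee_rot: [0.694, -0.143, 0.14, -0.692]
force: [4.1, -1.2, -1.9]
width: 0.0001
```

```bash
python3 arc.py 10 0.02|head -1
```

```text
t 22.0 tool [ 616.3 -163.1] 0.0437 r 77.4 phi -1.651 yaw -0.403 F [ 3.74 -1.2  -1.31] against push 3.91 side 0.36
```

3.9 N: a snug clamp. Back straight off and lift.

>>> {"name": "move_arm", "arguments": {"motion": [2,-0.8,0,0,0,0,0,7,-3,0,0,0,0,0,14,-6,0,0,0,0,0,14,-6,20,0,0,0,0,14,-6,60,0,0,0,0,10,-10,100,0,0,0,0,-40,-10,140,0,0,0,0,-80,-10,140,0,0,0,0,-80,-10,140,0,0,0,0]}}

```text
time: 23.4
tool_pos: [0.5314, -0.1752, 0.1848]
ee_rot: [-0.692, 0.145, -0.141, 0.693]
force: [-0.4, -0.6, -0.2]
width: -0.0002
```

```bash
python3 look.py 20; python3 lever.py
python3 - <<'E'
from h import *
w=np.load("w.npz");p=w["p"];hsv=cv2.cvtColor(p,cv2.COLOR_RGB2HSV);br=((hsv[...,0]>12)&(hsv[...,0]<30)&(hsv[...,1]>140)).astype(np.uint8)
br=cv2.morphologyEx(br,cv2.MORPH_OPEN,np.ones((3,3)))
for c in cv2.findContours(br,0,cv2.CHAIN_APPROX_NONE)[0]:
    r=cv2.minAreaRect(np.float32(fray(w,c.reshape(-1,2),.022)[:,:2]))
    if 60<max(r[1])<95: print(r,cv2.boundingRect(c))
cv2.imwrite("pics/w20b.png",cv2.resize(p[:,:,::-1],(780,585),interpolation=cv2.INTER_CUBIC))
E
```

```text
tcp [ 0.5314 -0.1752  0.1848] F [-0.37 -0.56 -0.17] t 23.4
top 116 -1.833 [-2.01  1.1 ]
scene 81 -1.877 [-2.02  1.06]
((-392.0985412597656, -454.7805480957031), (64.54290771484375, 15.29530143737793), 30.135360717773438) (0, 377, 5, 7)
((604.5484008789062, -45.861480712890625), (80.35254669189453, 49.95477294921875), 13.330408096313477) (226, 0, 90, 67)
```

View pics/w20b.png

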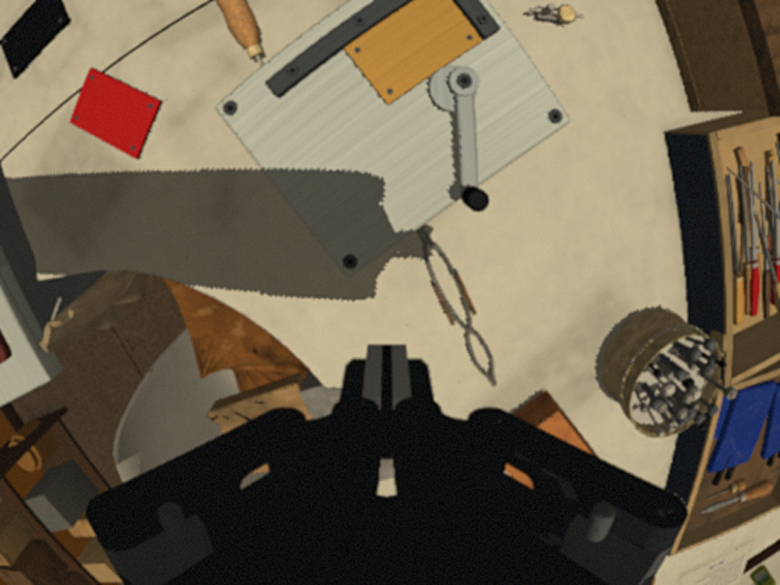

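Lever stayed over; the disc touches the blank's free edge (440,85); the blank is in the corner and its pose hasn't changed; the robot is clear.

```bash
python3 -c "
from plant import arm
print(arm.finish_job())"
```

```text
the job is handed in; nothing more can be done
None
```

The blank is seated in the corner stop and clamped, and the job was handed in at about 23.5 s; no verdict was reported.

- **Seating:** I slid the brass blank with the shut fingers, first flat onto the long arm and then along it to the short arm. The last push met firm contact at about 5 N. The close view showed no base plate between the blank and either arm. During the first push the blank briefly bound on the end of the long arm at about 10 N while still 3° off. Moving the pusher forward squared it up.
- **Clamping:** I pushed the lever clockwise by its handle. The push stayed under about 0.4 N until the cam met the blank, then rose to 2.25 N and finally 3.9 N. I stopped there, inside the 3 to 4.5 N range, backed straight off and lifted clear.
- **Last checks:** The blank measured the same as before clamping, within 0.3 mm and 0.1°. The lever stayed where I left it, the tools in view look undisturbed, and the robot touches nothing.
- **Disagreements:** The wrist camera and the fixed cameras differed by about 3 to 5 mm on where the corner is, so I judged seating by contact force and visible gaps. I skipped the extra nudge I had planned on the free long edge because no gap was visible. The depth estimate of the lever angle (about −1.85 to −1.9 rad) differs by roughly 0.1 rad from the pusher's (−1.97 rad), much as it did at the last two earlier checks.

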